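Re-hand a ball-valve lever

ROBOT

A 6-joint arm with a two-finger parallel gripper is mounted at the origin on the work surface. World frame = base frame: x ahead of the robot, y to its left, z up, the work surface at z = 0. Lengths are in m, angles in rad, forces in N, time in s.
With the tool pointing down it reaches from about 0.375 to 0.9 m from the base axis. Payload 3.1 kg.
Tool frame: the origin (TCP) lies midway between the tips of the shut fingers; the grasp point (between the pads) lies 19 mm behind it; z points along the fingers, y is the direction in which the jaws open and shut (so a half turn about z gives the same grasp; the last joint's range is limited). The gripper opens to 85 mm and grips with 20 to 120 N. Pads are 22 mm wide; open, the fingers measure 114 mm over their backs; the gripper's body (76 mm by 85 mm) begins 54 mm behind the grasp point. The pads swing forward as they close: fully open they stand 13 mm farther back than shut.
Start: joints at [-1.393, 0.527, 1.433, -0, 1.181, -0.178], TCP at [0.218, -0.586, 0.231] pointing down, gripper open.
Joint ranges: [-3.08, 3.08], [-0.75, 2.2], [0.22, 2.44], [-1.43, 4.57], [0, 2.65], [-2.85, 2.85]. Speed limits (rad/s): [2.79, 2.79, 3.14, 3.14, 3.14, 3.14].

INTERFACE

Orientations are given as a unit quaternion [x, y, z, w].
In Python, from station import manip gives the robot as it stands.
- The arm moves only by the tool servo_tool, never from a script. Its argument "increments" is a list of rows, each an object with "hand": the closure, from 0 (fully open) to 1 (shut); "travel": the shift along the tool's x, y, z in mm, a list of three; "yaw": the turn about the tool's z in degrees. A call has 1 to 20 rows; each row shifts and turns the commanded pose from where the row before left it, along the tool's axes as they then stand; what a row does not reach is not made up. A row lasts 1/10 s, in which the tool goes at most 50 mm and 8.59 degrees, less where a joint would pass 70% of its speed; a pose out of reach is approached as far as the arm can. A call with a gripper value outside its range is refused whole. The fingers move at their own pace and stop on an object; "newtons" is the grip in N (left out, the last holds). Time passes only in rows, so rows that do not move let the fingers close. It gives the time, the measured TCP pose, the force and the opening at its end, in the units of the state.
- manip.sense(): the state, without advancing time (a new reading comes with each control period).
- manip.snapshot(name): name is "scene" or "top"; returns a dict with "pixels" (384x512x3 uint8, blue, green, red), "fx", "fy", "cx", "cy" (pixels), "R" (3x3) and "t" (3): a world point X has camera coordinates R X + t. Camera axes: x right, y down, z forward; pixel columns grow to the right and rows downward; lengths in m; the calibration is good to about 2 mm. A picture is of the moment at which its call begins. There is no depth.
- manip.sign_off(): hands the job in, once; it reports no verdict.
The state is a dict: "t": time; "q": joint angles; "qd": joint speeds; "tau": joint torques, N m; "tcp_pos": TCP position; "tool_rot": TCP orientation; "force": force on the tool from outside, world axes, zero at the start; "ft_torque": the same for the moment, N m; "finger_gap": opening from 0.0 (shut) to 1.0 (fully open).
Only numpy, scipy, OpenCV 4.12 (cv2) and the standard library are available. Lean on these libraries where they do the work, as an engineer would, in place of code of your own. Each camera call takes 0.05 s, during which the arm holds its last target.

TASK

One of the two ball valves on the manifold has its lever on back to front, so it fouls the gauge before it can shut; its nut is already off. Lift that lever clear of its stem, turn it end for end and lower it (do not drop it) fully down on the stem again so that it points to the front like its neighbour, then shut that valve fully with it, clockwise, and let go. Leave the other valve and everything else on the bench as they are.

Things in the scene. Friction and masses are not known exactly. Their poses are not given: they have to be found in the camera images.
- manifold: Water manifold fixed on the bench (mm): aluminium base plate 230 x 420, 8 thick, two equal brass ball valves 170 apart and, 110 behind their stems, a steel header pipe along y, top at 64. Origin on the bench midway between the stems; x points to the header (back), -x to the front (outlets). Place and angle vary; x is within 29 degrees of straight away from the robot.
- filter_top (a point): Top of the upright filter at the header's +y end: a body 58 x 54 mm with a knob, 142 mm tall.
- valve_a: The valve whose lever is on back to front, the left or the right one of the two. Brass, fixed. Origin on the bench under its stem; axes parallel to the manifold's. Body along x, 56 mm across, up to 78 mm high; on top a square pad 50 x 46 mm, its face 84 mm above the bench, on which the lever's hub rests.
- gauge_a_top (a point): Top of valve A's pressure gauge (40 mm wide, 22 mm thick, on a riser), 136 mm above the bench, 75 mm behind and 85 mm to the -y side of the stem. A lever pointing backwards hits it before the valve is shut. Fixed.
- gauge_b_top (a point): Top of the other valve's gauge, the same in size and in its place beside its own stem. Fixed.
- stem_foot (a point): On valve A's stem axis at the level of the pad: the centre of the hub's underside comes here when the lever is fully down. Above it stands a flat-sided tang 18 x 10 mm (18 along the pipe, valve_a x, when open; it turns with the stem), full for 11.5 mm, then rounded to 18 mm; on it a thin stud 7 mm across, its top 30 mm above this point.
- stem_a (a joint): Valve A's stem: 0 fully open (so it starts) to 1.571 rad shut, a stop at each end. Grows clockwise seen from above: a lever pointing to the front (-x of the valve) when open points to the valve's +y when shut. Stiff, about 0.15 N m; stays where it is left. The slot has about 6 degrees of play each way on the tang.
- lever: Valve A's loose lever, 0.16 to 0.26 kg, plain grey metal with a black sleeve. Origin: centre of the hub's underside; z up, x along the arm to its free end. Hub 46 x 42 x 22 mm with a through slot 20 (x) x 12 (y) mm that fits the tang either way round. Centre of mass 12 mm along x. At the start fully down on the tang, pointing to the back (valve_a +x), over the header.
- lever_bar (a point): Middle of the loose lever's flat bar, a good place to pinch it from above: 62 mm from the slot's centre, 29.5 mm above the hub's underside. The bar is 20 mm wide (y), 7 mm thick, from 44 to 76 mm along the lever's x; nearer in it slopes down to the hub, beyond it is a sleeve 24 mm wide, 15 mm thick, to 124 mm.
- stem_b (a joint): The other valve's stem with its own lever bolted on, rightly pointing to the front; same sense and range. It starts between 0 and 0.6 rad and must be left as it is.
- lever_b_grip (a point): Middle of the flat bar of the other valve's lever (same shape and size as the loose one).
- flosser1: Bystander, loose: finished oral irrigator standing on its smoky tank, black, 190 tall, 74 across the foot (mm). Origin at the centre of its underside.
- flosser2: Bystander, loose: a second one, the same (mm). Origin at the centre of its underside.
- flosser3: Bystander, loose: a third one, the same (mm). Origin at the centre of its underside.
- tank1: Bystander, loose: smoky clear tank cup, 68 across, 78 tall, standing (mm). Origin at the centre of its underside.
- washbottle: Bystander, loose: white squeeze bottle with a bent spout, 60 across, 160 tall (mm). Origin at the centre of its underside.
- labelroll: Bystander, loose: roll of labels lying flat, 96 across, 28 tall (mm). Origin at the centre of its underside.
- dish: Bystander, loose: small grey open dish 75 x 55 x 16 with the lever's nut and washer in it (they stay there) (mm). Origin at the centre of its underside, long side along x.
- spanner: Bystander, loose: open spanner 130 long lying flat (mm). Origin at the centre of its underside, long side along x.
Mind the look-alikes: they are no part of the job. What is meant by the lever is not purple or turquoise, and is the larger of those in its own colour.

How it is judged:
On the way, in this order (a step that is already met when the one before it is completed fails the run):
1. the lever is lifted clear above its stem (z of lever in the frame of stem_foot above 0.033 m), for 0.1 s.
2. the lever is fully down on the stem again, pointing to the front, the valve still open (horizontal distance between lever and stem_foot below 0.004 m and z of lever in the frame of stem_foot between -0.004 and 0.004 m and angle between lever's own z axis and vertical below 0.12 rad and x of lever_bar in the frame of valve_a below -0.04 m and value of joint stem_a below 0.8 rad), for 0.1 s.
3. the valve is shut with the lever on its stem (horizontal distance between lever and stem_foot below 0.004 m and z of lever in the frame of stem_foot between -0.004 and 0.004 m and angle between lever's own z axis and vertical below 0.12 rad and value of joint stem_a above 1.43 rad), for 0.1 s.
At the end, for the whole second after the job is handed in: The lever is fully down on valve A's stem (hub within 4 mm of the stem foot sideways and in height, within 7 degrees of level), now pointing the other way round, so that with the valve shut (stem within 8 degrees of the shut stop) it points to the valve's +y side; it is released and at rest (all of step 3 and y of lever_bar in the frame of valve_a above 0.05 m and linear speed of lever below 0.02 m/s and angular speed of lever below 0.1 rad/s); the robot touches nothing.
It fails at once if the other valve was turned (more than 6 degrees) (distance of lever_b_grip from where it was at the start of the episode above 0.0065 m).
It fails at once if the lever was dropped (linear speed of lever above 0.5 m/s and contact force between lever and the fingers below 0.3 N).
It fails at once if a bystander was pushed away (more than 25 mm) or tipped (distance of any of flosser1, flosser2, tank1, flosser3, washbottle, labelroll, dish, spanner from where it was at the start of the episode above 0.025 m or angle between any of flosser1, flosser2, tank1, flosser3, washbottle, labelroll, dish, spanner's own z axis and vertical above 0.35 rad).
It also fails if it takes over 53 s, if anything falls off the work surface, if the arm or the gripper's body presses on something with over 40 N, if the wrist force passes 120 N, or if a joint passes its speed limit or range.

## Working session

There is one attempt and no reset: what is moved stays moved. The work goes in short steps, Python scripts to look and compute and a tool call to move; the robot and the scene stay as the last step left them, time stands still between calls to the robot, and variables do not carry over. Pictures are saved under pics/ and viewed, and the job is handed in when it is done.

Besides the shell and the picture viewer there is one more tool, called after "Call:" in YAML: its name, and indented under it one key for each argument. servo_tool: Moves the arm, as the interface text tells. Its arguments: {"type":"object","properties":{"increments":{"type":"array","items":{"type":"object","properties":{"hand":{"type":"number"},"travel":{"type":"array","items":{"type":"number"}},"yaw":{"type":"number"}}}},"newtons":{"type":"number"}},"required":["increments"]}

```bash
mkdir -p pics
cat > h.py <<'E'
import numpy as np, cv2
from station import manip
def snap(n,tag):
    s=manip.snapshot(n); cv2.imwrite(f'pics/{tag}.png',s['pixels'])
    np.savez(f'{tag}.npz',**{k:np.array(v) for k,v in s.items()}); return s
def load(tag): return dict(np.load(f'{tag}.npz'))
def proj(s,X):
    X=np.atleast_2d(X); c=X@np.array(s['R']).T+np.array(s['t']); return np.c_[s['fx']*c[:,0]/c[:,2]+s['cx'],s['fy']*c[:,1]/c[:,2]+s['cy']]
def ray(s,uv,z):
    R=np.array(s['R']);t=np.array(s['t']);o=-R.T@t
    d=R.T@np.array([(uv[0]-s['cx'])/s['fx'],(uv[1]-s['cy'])/s['fy'],1]); return o+d*(z-o[2])/d[2]
def tri(s1,u1,s2,u2):
    A=[];b=[]
    for s,u in((s1,u1),(s2,u2)):
        R=np.array(s['R']);t=np.array(s['t']);o=-R.T@t
        d=R.T@np.array([(u[0]-s['cx'])/s['fx'],(u[1]-s['cy'])/s['fy'],1]);d/=np.linalg.norm(d)
        P=np.eye(3)-np.outer(d,d);A.append(P);b.append(P@o)
    return np.linalg.lstsq(np.vstack(A),np.hstack(b),rcond=None)[0]
E
python3 - <<'E'
from h import *
for n in('scene','top'):
    s=snap(n,n+'0'); R=np.array(s['R']);print(n,s['fx'],-R.T@np.array(s['t']),R[2])
    cv2.imwrite(f'pics/{n}0b.png',cv2.resize(s['pixels'],(800,600),interpolation=cv2.INTER_CUBIC))
print(manip.sense())
E
```

```text
scene 431.73782670965204 [1.05417455 0.53807377 0.83539654] [-0.48563795 -0.50160396 -0.71592544]
top 357.9030844952608 [0.36374805 0.04708274 1.00243434] [ 0.21937287  0.0220003  -0.97539301]
{'t': 0.1, 'q': array([-1.39249495e+00,  5.28391978e-01,  1.43376089e+00, -1.71911354e-05,
        1.18141987e+00, -1.78482375e-01]), 'qd': array([ 0.00155576, -0.00224996, -0.00088201,  0.00032479, -0.00217681,
        0.00047248]), 'tau': array([-2.31132344e-04, -4.43303168e+01, -1.78586733e+01, -3.45503222e-04,
        3.85136227e-03,  1.82892097e-05]), 'tcp_pos': array([ 0.21820654, -0.58498527,  0.23042417]), 'tool_rot': array([ 9.8412926e-01,  1.7745033e-01, -7.8593205e-06, -9.9004389e-04]), 'force': array([ 1.08029432,  0.00512453, -0.0973495 ]), 'ft_torque': array([ 0.03873366, -0.02268509,  0.02529499]), 'finger_gap': 1.0008776162675324}
```

View pics/scene0b.png

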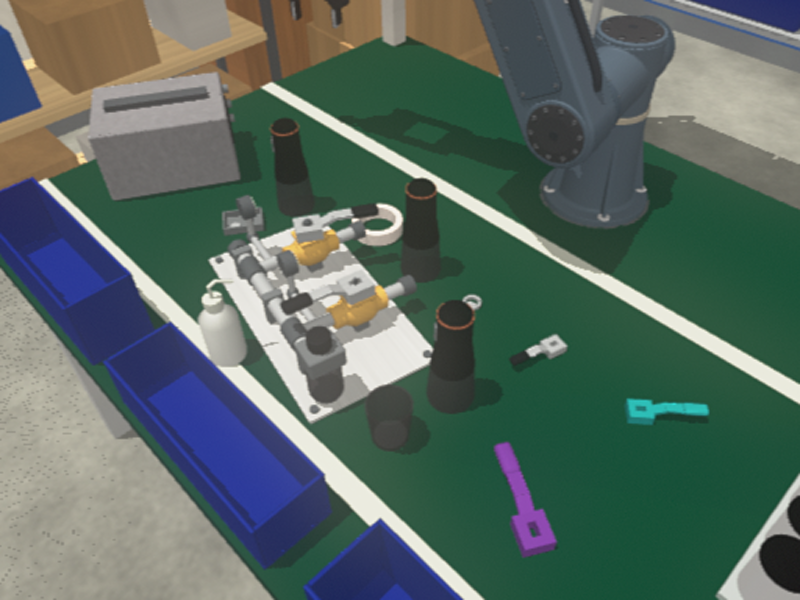

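View pics/top0b.png

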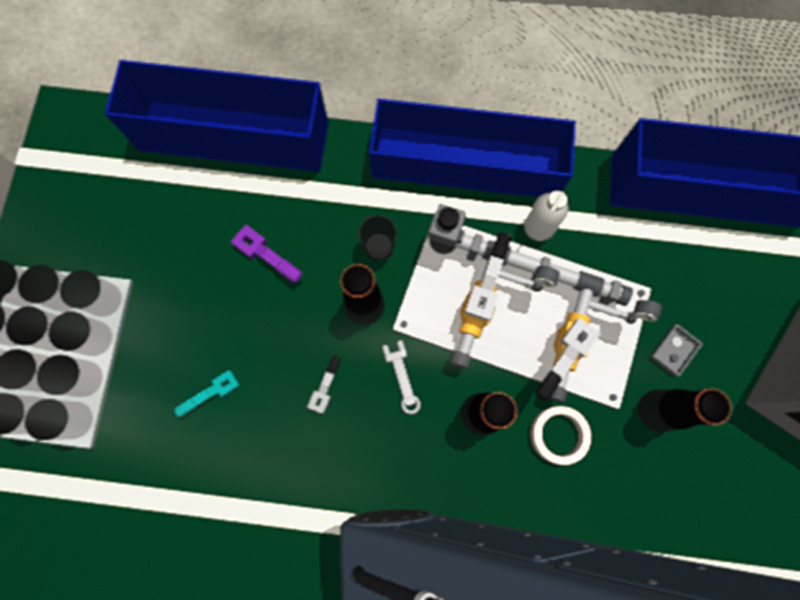

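The top view (800x600 scale) shows these lever-like things:
- **Grey lever on the left valve:** hub (483,302), sleeve (502,245), pointing back over the header.
- **Bolted lever on the right valve:** hub (577,338), sleeve (550,385), pointing to the front.
- **Loose ones on the bench:** small grey (325,385), purple (265,255), turquoise (205,395).

The one meant is the grey one on the left valve: it is the larger grey one, it points back and its nut is off. I'll confirm this in an enlarged crop.

Run:
```python
from h import *
a=load('top0')['pixels'];b=load('scene0')['pixels']
c=a[120:270,245:445]; cv2.imwrite('pics/ct.png',cv2.resize(c,(800,600),interpolation=cv2.INTER_CUBIC))
c=b[115:265,130:330]; cv2.imwrite('pics/cs.png',cv2.resize(c,(800,600),interpolation=cv2.INTER_CUBIC))
```

```text
(no output)
```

View pics/ct.png

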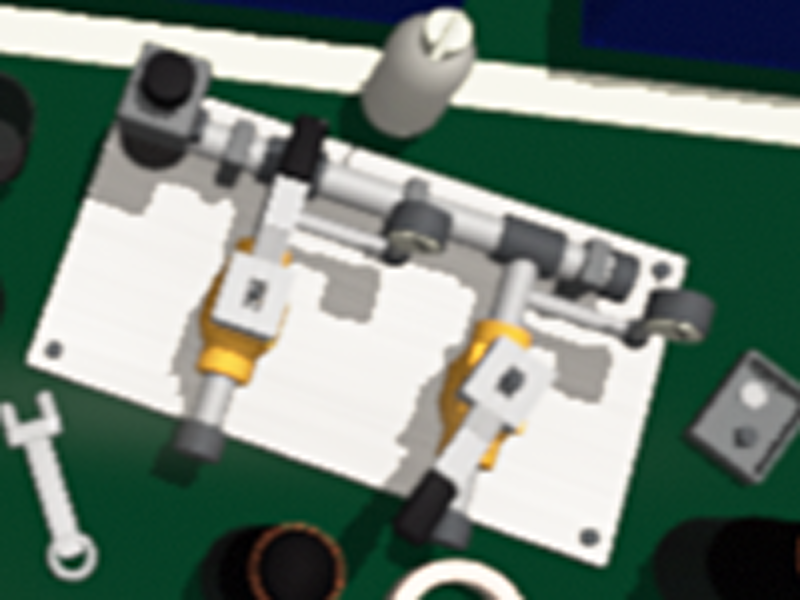

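View pics/cs.png

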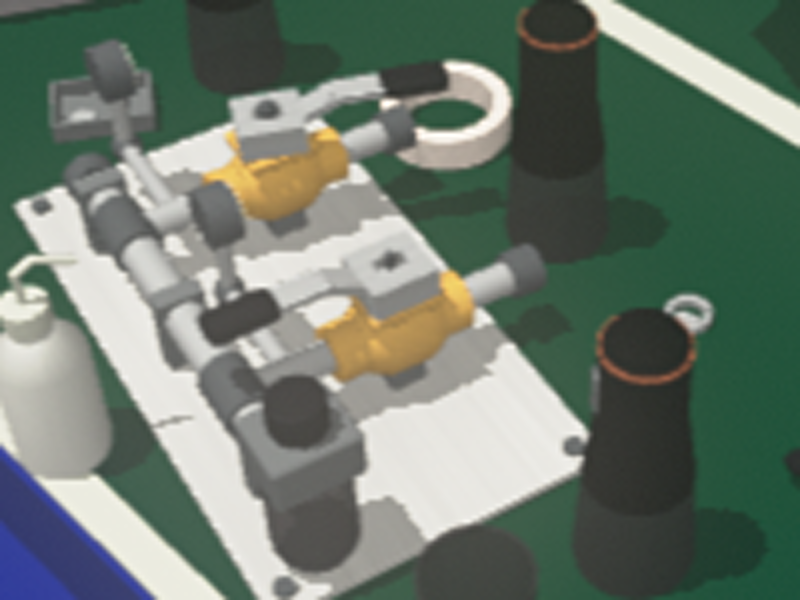

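Confirmed. In the top crop, valve A is the left valve: hub at (256,294), sleeve at (303,148), and the stem end shows in its slot. The scene crop shows the same lever, hub (392,270) and sleeve (240,318), lying over the header. Next I enlarge further to measure.

Run:
```python
from h import *
a=load('top0')['pixels'];b=load('scene0')['pixels']
c=a[145:220,285:385]; cv2.imwrite('pics/ct2.png',cv2.resize(c,(800,600),interpolation=cv2.INTER_CUBIC))
c=b[160:235,170:270]; cv2.imwrite('pics/cs2.png',cv2.resize(c,(800,600),interpolation=cv2.INTER_CUBIC))
```

```text
(no output)
```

View pics/ct2.png

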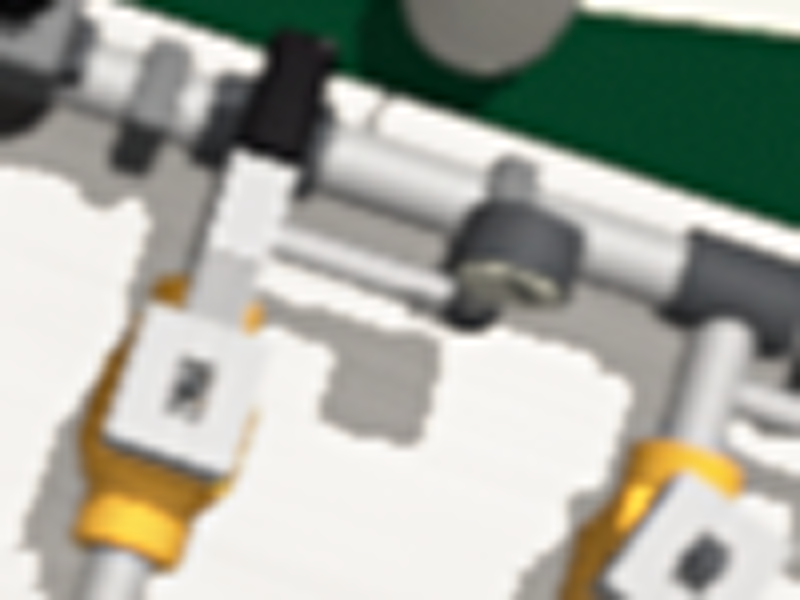

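View pics/cs2.png

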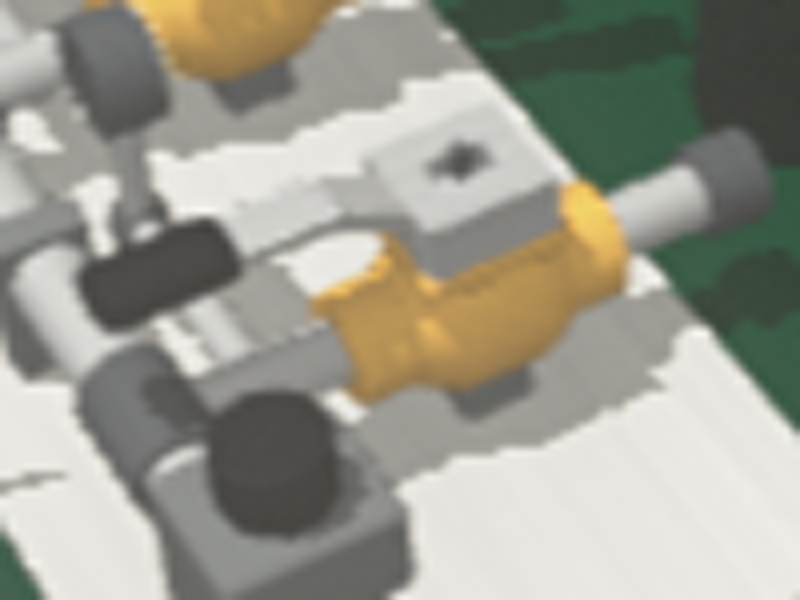

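```bash
cat > fit.py <<'E'
from h import *
from scipy.optimize import least_squares
T=load('top0');S=load('scene0')
px=lambda p,k,o:np.array([(p[0]+.5)/k-.5+o[0],(p[1]+.5)/k-.5+o[1]])
t2=lambda *p:px(p,8,(285,145)); s2=lambda *p:px(p,8,(170,160)); t1=lambda *p:px(p,4,(245,120)); s1=lambda *p:px(p,4,(130,115))
# lever corners: tag, uv, local xy, z
obs=[]
hc=[(.023,.021),(.023,-.021),(-.023,-.021),(-.023,.021)]
tc=[t2(143,303),t2(272,333),t2(233,478),t2(105,432)]
sc=[s2(425,232),s2(368,160),s2(487,105),s2(563,182)]
for l,u in zip(hc,tc): obs.append((T,u,'L',l,.106))
for l,u in zip(hc,sc): obs.append((S,u,'L',l,.106))
obs+= [(T,t2(231,151),'L',(.076,.010),.117),(T,t2(299,163),'L',(.076,-.010),.117)]
# plate corners
for l,u in [((-.115,.21),t1(27,362)),((-.115,-.21),t1(607,567)),((.115,-.21),t1(687,260))]: obs.append((T,u,'P',l,.008))
def res(p):
    o=[]
    for c,u,k,l,z in obs:
        l=np.array(l)
        if k=='L': th=p[2]+p[3]; l=l; base=p[:2]
        else: th=p[2]; l=l+[p[4],p[5]]; base=p[:2]
        w=base+np.array([[np.cos(th),-np.sin(th)],[np.sin(th),np.cos(th)]])@l
        o+=list(proj(c,[w[0],w[1],z])[0]-u)
    return np.array(o)
if __name__=='__main__':
    r=least_squares(res,[.6,-.1,-.2,0,0,-.085],loss='soft_l1');print(r.x,np.degrees(r.x[2:4]));print(res(r.x).reshape(-1,2).round(2).tolist())
E
python3 fit.py
python3 - <<'E'
from fit import *
for z in(.106,.114):print(ray(T,t2(190,388),z),ray(S,s2(459,160),z))
print('tri stud',tri(T,t2(190,388),S,s2(459,160)))
print('hubB',ray(T,t1(512,380),.112), 'sleeveAend')
E
```

```text
[ 0.58432853 -0.06242331 -0.22114514  0.0166786   0.03855164 -0.08269264] [-12.67068291   0.95561367]
[[0.36, -0.7], [-0.22, 0.62], [-0.47, -0.94], [-0.17, -0.37], [0.28, 0.18], [-1.02, -1.01], [0.4, -1.15], [-0.42, -0.91], [-0.01, -0.22], [-1.1, 0.67], [0.29, 0.14], [-0.37, -0.08], [0.08, -0.04]]
[ 0.58290614 -0.06344319  0.106     ] [ 0.58346086 -0.06357205  0.106     ]
[ 0.58095032 -0.06245683  0.114     ] [ 0.58862363 -0.05697322  0.114     ]
tri stud [ 0.58313539 -0.06365787  0.10564461]
hubB [ 0.5458338  -0.22879021  0.112     ] sleeveAend
```

Run:
```python
from fit import *
f=lambda x,y:((x+.5)/1.5625-.5,(y+.5)/1.5625-.5)
st=np.array([.5835,-.063]);ph=np.radians(-12.6);R=np.array([[np.cos(ph),-np.sin(ph)],[np.sin(ph),np.cos(ph)]])
def m(n,w):print(n,w[:3].round(3),'valveA frame',(R.T@(w[:2]-st)).round(3))
m('flos left',tri(T,f(359,279),S,f(456,314)))
m('flos front(top)',tri(T,f(499,410),S,f(421,188)))
m('flos right',tri(T,f(713,405),S,f(285,127)))
m('tank top',tri(T,f(379,232),S,f(389,397)))
m('filter',ray(T,f(449,217),.142)); m('gaugeA',ray(T,f(543,270),.136))
m('wash',ray(T,f(557,200),.16));m('wash tri',tri(T,f(557,200),S,f(211,296)))
m('leverB sleeve',ray(T,f(550,385),.117))
```

```text
flos left [0.577 0.137 0.177] valveA frame [-0.05   0.194]
flos front(top) [ 0.408 -0.093  0.177] valveA frame [-0.165 -0.068]
flos right [ 0.452 -0.401  0.178] valveA frame [-0.054 -0.358]
tank top [0.689 0.123 0.085] valveA frame [0.062 0.205]
filter [0.709 0.007 0.142] valveA frame [0.107 0.096]
gaugeA [ 0.64  -0.153  0.136] valveA frame [ 0.075 -0.075]
wash [ 0.753 -0.162  0.16 ] valveA frame [ 0.187 -0.059]
wash tri [ 0.769 -0.171  0.127] valveA frame [ 0.205 -0.065]
leverB sleeve [ 0.46  -0.18   0.117] valveA frame [-0.095 -0.142]
```

Call:
servo_tool:
  increments:
    - {"hand":0.5,"travel":[0,0,0],"yaw":8.2}
    - {"hand":0.5,"travel":[0,0,0],"yaw":8.2}
    - {"hand":0.5,"travel":[0,0,0],"yaw":8.2}
    - {"hand":0.5,"travel":[0,0,0],"yaw":8.2}
    - {"hand":0.5,"travel":[19,-37,0],"yaw":0}
    - {"hand":0.5,"travel":[19,-37,0],"yaw":0}
    - {"hand":0.5,"travel":[19,-37,0],"yaw":0}
    - {"hand":0.5,"travel":[19,-37,0],"yaw":0}
    - {"hand":0.5,"travel":[19,-37,0],"yaw":0}
    - {"hand":0.5,"travel":[19,-37,0],"yaw":0}
    - {"hand":0.5,"travel":[19,-37,0],"yaw":0}
    - {"hand":0.5,"travel":[19,-37,0],"yaw":0}
    - {"hand":0.5,"travel":[19,-37,0],"yaw":0}
    - {"hand":0.5,"travel":[19,-37,0],"yaw":0}
    - {"hand":0.5,"travel":[19,-37,0],"yaw":0}
    - {"hand":0.5,"travel":[19,-37,0],"yaw":0}
    - {"hand":0.5,"travel":[19,-37,0],"yaw":0}
    - {"hand":0.5,"travel":[19,-37,0],"yaw":0}
    - {"hand":0.5,"travel":[19,-37,0],"yaw":0}
    - {"hand":0.5,"travel":[19,-35,0],"yaw":0}
  newtons: 80

```text
t: 2.1
tcp_pos: [0.6421, -0.0725, 0.2308]
tool_rot: [0.994, -0.107, -0.001, -0.0]
force: [1.1, -1.2, -0.9]
finger_gap: 0.501
```

Call:
servo_tool:
  increments:
    - {"hand":0.5,"travel":[2.8,3.5,30],"yaw":0}
    - {"hand":0.5,"travel":[0,0,35],"yaw":0}
    - {"hand":0.5,"travel":[0,0,20],"yaw":0}
    - {"hand":0.5,"travel":[0,0,10],"yaw":0}
    - {"hand":0.5,"travel":[0,0,0],"yaw":0}

```text
t: 2.6
tcp_pos: [0.6424, -0.0781, 0.1345]
tool_rot: [0.994, -0.108, -0.002, -0.0]
force: [-0.3, -0.1, -0.1]
finger_gap: 0.501
```

Run:
```python
from h import *
s=snap('top','t1');c=s['pixels'][130:230,275:408];cv2.imwrite('pics/t1c.png',cv2.resize(c,(798,600),interpolation=cv2.INTER_CUBIC))
s=snap('scene','s1');c=s['pixels'][120:240,150:310];cv2.imwrite('pics/s1c.png',cv2.resize(c,(800,600),interpolation=cv2.INTER_CUBIC))
print(manip.sense()['tcp_pos'])
```

```text
[ 0.64416493 -0.07865815  0.13704166]
```

View pics/t1c.png

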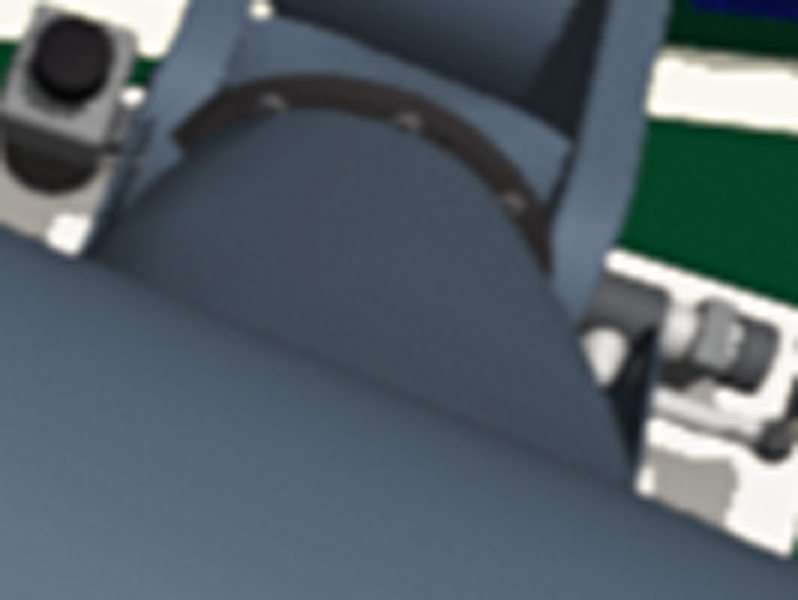

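View pics/s1c.png

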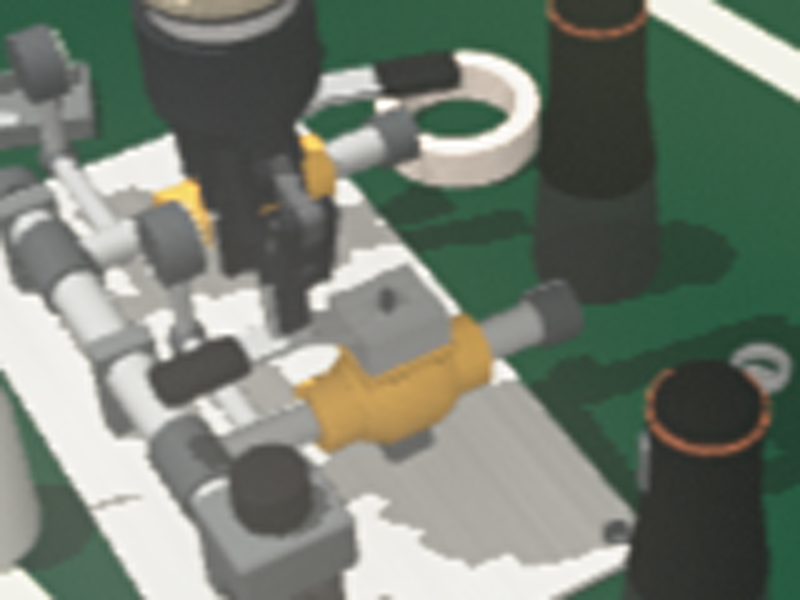

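The scene view shows the fingers above the bar near (290,320) with the jaws straddling it. The top camera is blocked by the arm here. I'll correct by 2 mm sideways and go down.

Call:
servo_tool:
  increments:
    - {"hand":0.5,"travel":[0,-2,15],"yaw":0}
    - {"hand":0.5,"travel":[0,0,15],"yaw":0}
    - {"hand":0.5,"travel":[0,0,11],"yaw":0}
    - {"hand":0.5,"travel":[0,0,0],"yaw":0}
    - {"hand":0.5,"travel":[0,0,0],"yaw":0}

```text
t: 3.2
tcp_pos: [0.6437, -0.0763, 0.0946]
tool_rot: [0.994, -0.108, -0.001, -0.0]
force: [-0.1, -0.6, 0.0]
finger_gap: 0.5
```

Run:
```python
from h import *
for i in range(3):
  s=snap('scene','s2');x=manip.sense();print(x['t'],x['tcp_pos'],x['tool_rot'],x['force'])
c=s['pixels'][150:225,170:270];cv2.imwrite('pics/s2c.png',cv2.resize(c,(800,600),interpolation=cv2.INTER_CUBIC))
```

```text
3.25 [ 0.64411766 -0.07646609  0.09523818] [ 9.94189964e-01 -1.07639736e-01  4.99476327e-05 -1.80027485e-06] [-0.20502673  0.08091102  1.20651988]
3.3 [ 0.64434964 -0.07653843  0.09559977] [ 9.94189402e-01 -1.07644137e-01  4.07762766e-04  7.61443395e-05] [-0.33060331 -0.21505101  0.13311813]
3.35 [ 0.64443727 -0.07657674  0.09580609] [ 9.94187438e-01 -1.07661521e-01  5.66607217e-04  1.17957571e-04] [0.38707342 0.34413552 0.39344752]
```

View pics/s2c.png

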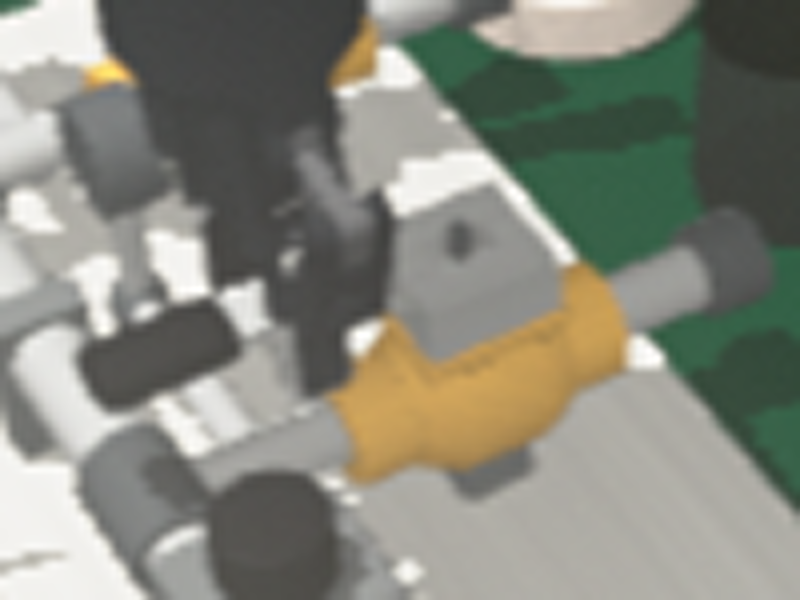

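The fingers straddle the bar, one tip at (320,380) and the hub at (480,270). Closing now.

Call:
servo_tool:
  increments:
    - {"hand":0.7,"travel":[0,0,0],"yaw":0}
    - {"hand":1,"travel":[0,0,0],"yaw":0}
    - {"hand":1,"travel":[0,0,0],"yaw":0}
    - {"hand":1,"travel":[0,0,0],"yaw":0}
    - {"hand":1,"travel":[0,0,0],"yaw":0}
    - {"hand":1,"travel":[0,0,0],"yaw":0}
    - {"hand":1,"travel":[0,0,0],"yaw":0}
  newtons: 80

```text
t: 4.05
tcp_pos: [0.6445, -0.0764, 0.0957]
tool_rot: [0.994, -0.108, 0.001, 0.0]
force: [0.9, 1.0, 3.4]
finger_gap: 0.218
```

Run:
```python
from h import *
for i in range(2):
  s=snap('scene','s3');x=manip.sense();print(x['t'],x['tcp_pos'],x['tool_rot'],x['force'],x['ft_torque'],x['finger_gap'],x['q'])
c=s['pixels'][150:225,170:270];cv2.imwrite('pics/s3c.png',cv2.resize(c,(800,600),interpolation=cv2.INTER_CUBIC))
```

```text
4.1 [ 0.64449445 -0.07645082  0.0957392 ] [ 9.94190938e-01 -1.07628751e-01  6.54326438e-04  4.77876553e-05] [1.7084331  0.71906366 4.37217627] [ 0.16886695 -0.06311793 -0.05275257] 0.2069266785170935 [-2.90009950e-01  7.23354241e-01  1.47566263e+00  1.77024310e-04
  9.41271474e-01  1.49635756e+00]
4.15 [ 0.64452999 -0.07648333  0.09574186] [ 9.94188150e-01 -1.07654294e-01  6.87858198e-04  5.28913479e-05] [ 1.16863486 -0.07334438  3.96927761] [ 0.09931098 -0.12668614 -0.06042339] 0.2111179608001975 [-2.90043758e-01  7.23371296e-01  1.47560846e+00  1.79653942e-04
  9.41240787e-01  1.49637360e+00]
```

View pics/s3c.png

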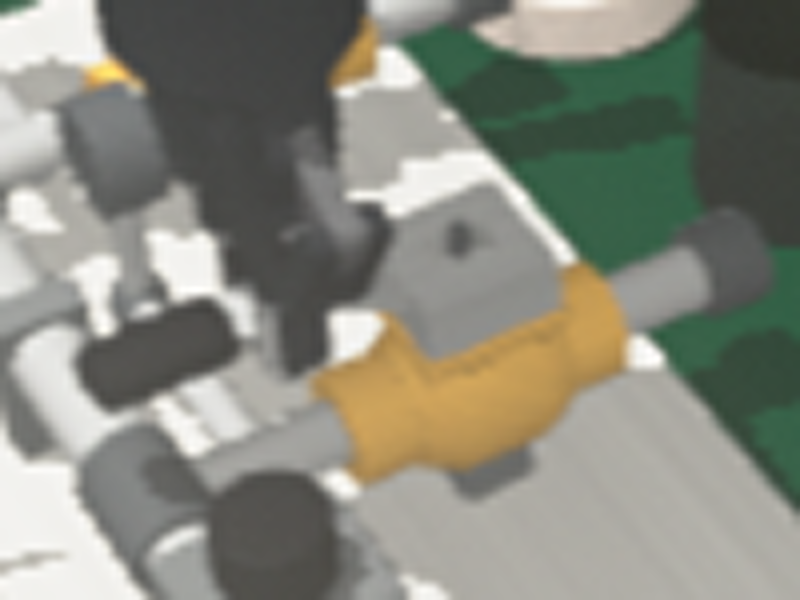

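Call:
servo_tool:
  increments:
    - {"hand":1,"travel":[0,0,-5],"yaw":0}
    - {"hand":1,"travel":[0,0,-8],"yaw":0}
    - {"hand":1,"travel":[0,0,-10],"yaw":0}
    - {"hand":1,"travel":[0,0,-12],"yaw":0}
    - {"hand":1,"travel":[0,0,-15],"yaw":0}
    - {"hand":1,"travel":[0,0,-15],"yaw":0}
    - {"hand":1,"travel":[0,0,-15],"yaw":0}
    - {"hand":1,"travel":[0,0,-15],"yaw":0}
    - {"hand":1,"travel":[0,0,-15],"yaw":0}
    - {"hand":1,"travel":[0,0,-12],"yaw":0}
    - {"hand":1,"travel":[0,0,0],"yaw":0}
    - {"hand":1,"travel":[0,0,0],"yaw":0}
    - {"hand":1,"travel":[0,0,0],"yaw":0}

```text
t: 5.45
tcp_pos: [0.6433, -0.0762, 0.2165]
tool_rot: [0.994, -0.108, -0.001, -0.0]
force: [0.1, -0.3, -2.3]
finger_gap: 0.209
```

Run:
```python
from h import *
for i in range(2):
  s=snap('scene','s4');x=manip.sense();print(x['t'],x['tcp_pos'],x['tool_rot'],x['force'],x['ft_torque'],x['finger_gap'])
c=s['pixels'][100:235,150:330];cv2.imwrite('pics/s4c.png',cv2.resize(c,(800,600),interpolation=cv2.INTER_CUBIC))
```

```text
5.5 [ 0.64327598 -0.07622184  0.21629822] [ 9.94190582e-01 -1.07628676e-01 -1.05958530e-03 -1.79307663e-04] [ 0.73359002  0.24365176 -1.66003214] [ 0.04032355 -0.11965883 -0.0174526 ] 0.2118950322827255
5.55 [ 0.64333444 -0.07623745  0.21626591] [ 9.94189733e-01 -1.07636520e-01 -1.05883288e-03 -1.84473873e-04] [ 0.1153979   0.42521597 -3.11871965] [-0.00870737 -0.05329103 -0.0106978 ] 0.2104498332773725
```

View pics/s4c.png

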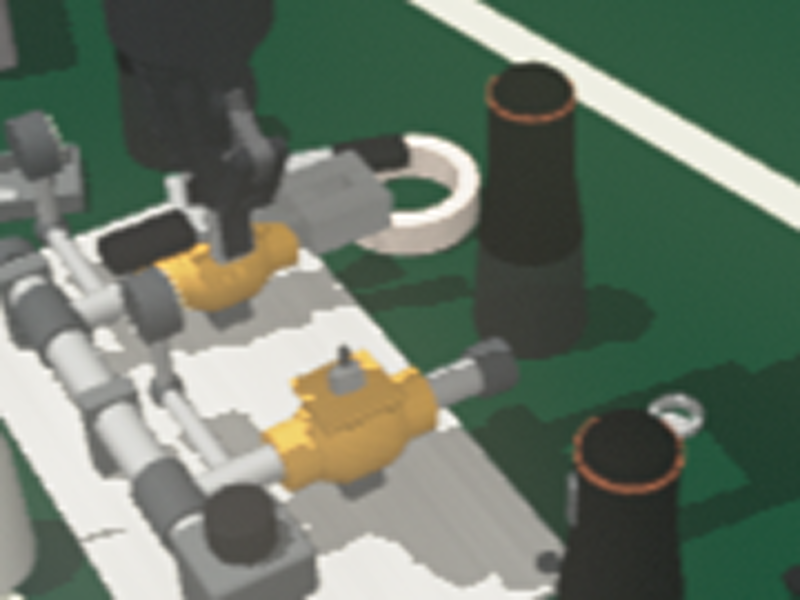

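Lifted clear: the bare tang is at (346,375) with the stud top at (344,349), and the lever hangs level in the gripper. Turning it now.

Call:
servo_tool:
  increments:
    - {"hand":1,"travel":[0,0,0],"yaw":-4}
    - {"hand":1,"travel":[0,0,0],"yaw":-8.5}
    - {"hand":1,"travel":[0,0,0],"yaw":-8.5}
    - {"hand":1,"travel":[0,0,0],"yaw":-8.5}
    - {"hand":1,"travel":[0,0,0],"yaw":-8.5}
    - {"hand":1,"travel":[0,0,0],"yaw":-8.5}
    - {"hand":1,"travel":[0,0,0],"yaw":-8.5}
    - {"hand":1,"travel":[0,0,0],"yaw":-8.5}
    - {"hand":1,"travel":[0,0,0],"yaw":-8.5}
    - {"hand":1,"travel":[0,0,0],"yaw":-8.5}
    - {"hand":1,"travel":[0,0,0],"yaw":-8.5}
    - {"hand":1,"travel":[0,0,0],"yaw":-8.5}
    - {"hand":1,"travel":[0,0,0],"yaw":-8.5}
    - {"hand":1,"travel":[0,0,0],"yaw":-8.5}
    - {"hand":1,"travel":[0,0,0],"yaw":-8.5}
    - {"hand":1,"travel":[0,0,0],"yaw":-8.5}
    - {"hand":1,"travel":[0,0,0],"yaw":-8.5}
    - {"hand":1,"travel":[0,0,0],"yaw":-8.5}
    - {"hand":1,"travel":[0,0,0],"yaw":-8.5}
    - {"hand":1,"travel":[0,0,0],"yaw":-8.5}

```text
t: 7.55
tcp_pos: [0.6433, -0.0762, 0.2163]
tool_rot: [0.229, 0.973, 0.0, -0.001]
force: [-0.0, -0.2, -2.9]
finger_gap: 0.207
```

Call:
servo_tool:
  increments:
    - {"hand":1,"travel":[0,0,0],"yaw":-8.5}
    - {"hand":1,"travel":[0,0,0],"yaw":-6}

```text
t: 7.75
tcp_pos: [0.6433, -0.0762, 0.2163]
tool_rot: [0.105, 0.994, 0.0, -0.001]
force: [-0.5, 0.0, -1.8]
finger_gap: 0.216
```

Call:
servo_tool:
  increments:
    - {"hand":1,"travel":[5,-30,0],"yaw":0}
    - {"hand":1,"travel":[5,-45,0],"yaw":0}
    - {"hand":1,"travel":[5,-45,0],"yaw":0}
    - {"hand":1,"travel":[5,-45,0],"yaw":0}
    - {"hand":1,"travel":[5,-45,0],"yaw":0}
    - {"hand":1,"travel":[5,-30,0],"yaw":0}
    - {"hand":1,"travel":[0,0,0],"yaw":0}

```text
t: 8.45
tcp_pos: [0.5613, -0.3089, 0.2164]
tool_rot: [0.11, 0.994, -0.001, -0.001]
force: [-0.1, 0.6, -1.0]
finger_gap: 0.213
```

Run:
```python
from h import *
s=snap('scene','s5');c=s['pixels'][170:230,190:270];cv2.imwrite('pics/s5c.png',cv2.resize(c,(800,600),interpolation=cv2.INTER_CUBIC))
s=snap('top','t5');c=s['pixels'][165:225,270:350];cv2.imwrite('pics/t5c.png',cv2.resize(c,(800,600),interpolation=cv2.INTER_CUBIC))
cv2.imwrite('pics/t5.png',s['pixels'])
x=manip.sense();print(x['t'],x['tcp_pos'],x['tool_rot'])
```

```text
8.55 [ 0.56246827 -0.30470637  0.21640986] [ 1.08626289e-01  9.94081902e-01  8.70748377e-04 -8.61963796e-04]
```

View pics/s5c.png

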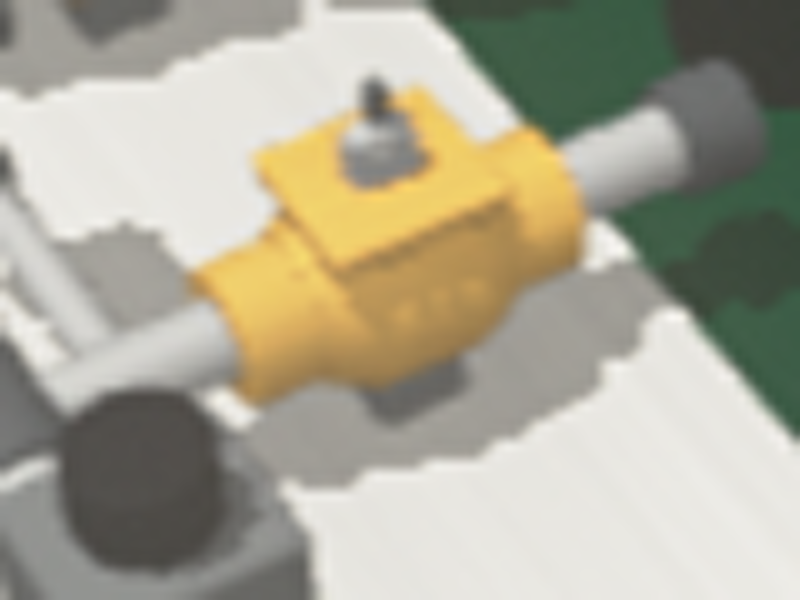

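View pics/t5c.png

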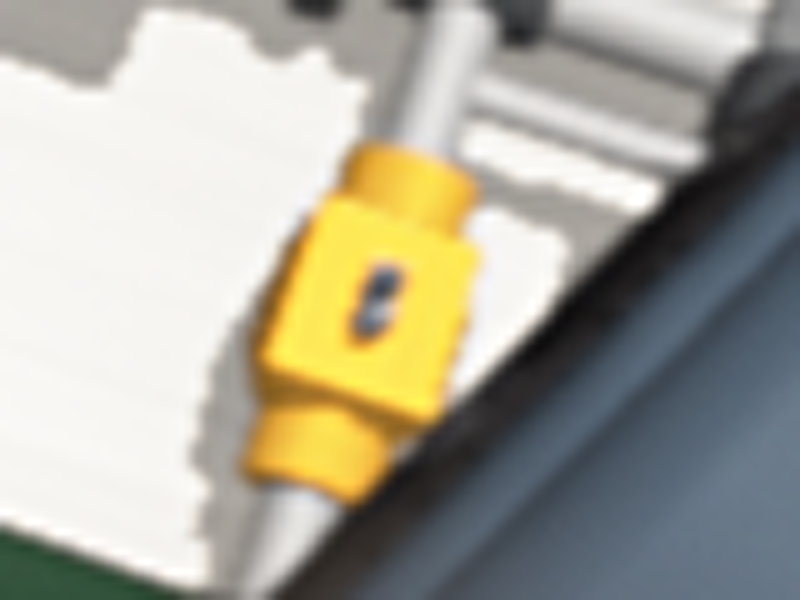

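View pics/t5.png

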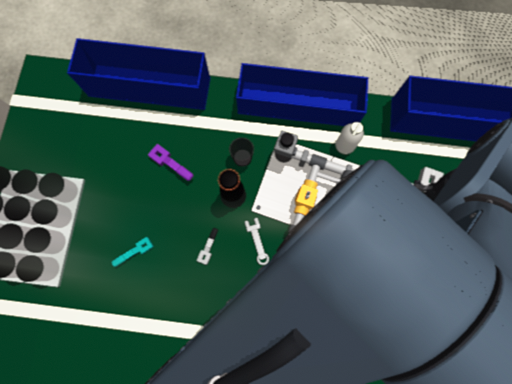

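```bash
cat > fit2.py <<'E'
from h import *
from scipy.optimize import least_squares
T=load('t5');S=load('s5')
t=lambda x,y:np.array([(x+.5)/10-.5+270,(y+.5)/10-.5+165]); s=lambda x,y:np.array([(x+.5)/10-.5+190,(y+.5)/10-.5+170])
c=[(.025,.023),(.025,-.023),(-.025,-.023),(-.025,.023)]
obs=[(T,u,l,.084) for l,u in zip(c,[t(328,194),t(481,247),t(438,418),t(260,357)])]
obs+=[(S,u,l,.084) for l,u in zip(c,[s(345,267),s(255,156),s(418,86),s(512,187)])]
def res(p,only=None):
    C=np.cos(p[2]);Sn=np.sin(p[2]);o=[]
    for cam,u,l,z in obs:
        if only is not None and cam is not only: continue
        w=p[:2]+np.array([[C,-Sn],[Sn,C]])@l
        o+=list(proj(cam,[*w,z])[0]-u)
    return np.array(o)
for only in(None,T,S):
    r=least_squares(res,[.58,-.06,-.22],args=(only,));print(r.x.round(4),np.degrees(r.x[2]).round(2));print(r.fun.reshape(-1,2).round(2).tolist())
print('stud top tri',tri(T,t(388,272),S,s(375,80)),'scene stud top@.114',ray(S,s(375,80),.114),'tang centre',ray(S,s(383,150),.095),ray(T,t(376,302),.099))
E
python3 fit2.py
```

```text
[ 0.5836 -0.0626 -0.2045] -11.72
[[-1.08, -0.78], [0.26, -0.64], [-0.9, -0.12], [0.1, 0.43], [-0.62, -0.48], [-0.72, -0.54], [0.41, -1.14], [0.39, -0.46]]
[ 0.583  -0.0638 -0.2195] -12.57
[[-0.5, -0.58], [0.76, -0.21], [-0.66, 0.23], [0.41, 0.53]]
[ 0.5849 -0.0607 -0.187 ] -10.71
[[-0.25, 0.23], [-0.66, 0.25], [0.32, -0.57], [0.59, 0.01]]
stud top tri [ 0.58412432 -0.06199718  0.11437031] scene stud top@.114 [ 0.58377205 -0.06206339  0.114     ] tang centre [ 0.58643576 -0.05785007  0.095     ] [ 0.57978472 -0.06172345  0.099     ]
```

Call:
servo_tool:
  increments:
    - {"hand":1,"travel":[10,25,0],"yaw":0}
    - {"hand":1,"travel":[16,42,0],"yaw":0}
    - {"hand":1,"travel":[16,42,0],"yaw":0}
    - {"hand":1,"travel":[16,42,0],"yaw":0}
    - {"hand":1,"travel":[16,42,0],"yaw":0}
    - {"hand":1,"travel":[12,28,0],"yaw":0}
    - {"hand":1,"travel":[8,20,0],"yaw":0}
    - {"hand":1,"travel":[0,0,25],"yaw":0}
    - {"hand":1,"travel":[0,0,25],"yaw":0}
    - {"hand":1,"travel":[0,0,20],"yaw":0}
    - {"hand":1,"travel":[0,0,10],"yaw":0}
    - {"hand":1,"travel":[0,0,0],"yaw":0}
    - {"hand":1,"travel":[0,0,0],"yaw":0}
    - {"hand":1,"travel":[0,0,0],"yaw":0}

```text
t: 9.95
tcp_pos: [0.5239, -0.0489, 0.1383]
tool_rot: [0.107, 0.994, -0.0, 0.001]
force: [-0.4, -0.6, -1.8]
finger_gap: 0.212
```

```bash
cat > look.py <<'E'
import sys
from h import *
tag=sys.argv[1]
s=snap('scene','s'+tag);c=s['pixels'][155:230,190:290];cv2.imwrite(f'pics/s{tag}c.png',cv2.resize(c,(800,600),interpolation=cv2.INTER_CUBIC))
s=snap('top','t'+tag);c=s['pixels'][150:240,270:390];cv2.imwrite(f'pics/t{tag}c.png',cv2.resize(c,(800,600),interpolation=cv2.INTER_CUBIC))
x=manip.sense();q=x['tool_rot'];psi=2*np.arctan2(q[1],q[0]);d=np.array([np.cos(psi),np.sin(psi)])
print(x['t'],x['tcp_pos'].round(4),'yaw',np.degrees(psi).round(2),'F',x['force'].round(1),x['ft_torque'].round(2),'gap',x['finger_gap'],q.round(4))
e=np.array([.5231,-.0490])-x['tcp_pos'][:2]; print('to target tool xy mm',1e3*(e@d),1e3*(e@[d[1],-d[0]]))
E
python3 look.py 6
```

```text
10.05 [ 0.5237 -0.0491  0.1383] yaw 167.64 F [-0.7 -1.5 -2.4] [-0.01  0.07  0.02] gap 0.21133581127791537 [ 1.076e-01  9.942e-01 -2.000e-04  1.000e-03]
to target tool xy mm 0.6315267515689598 -0.0712386002890709
```

View pics/s6c.png

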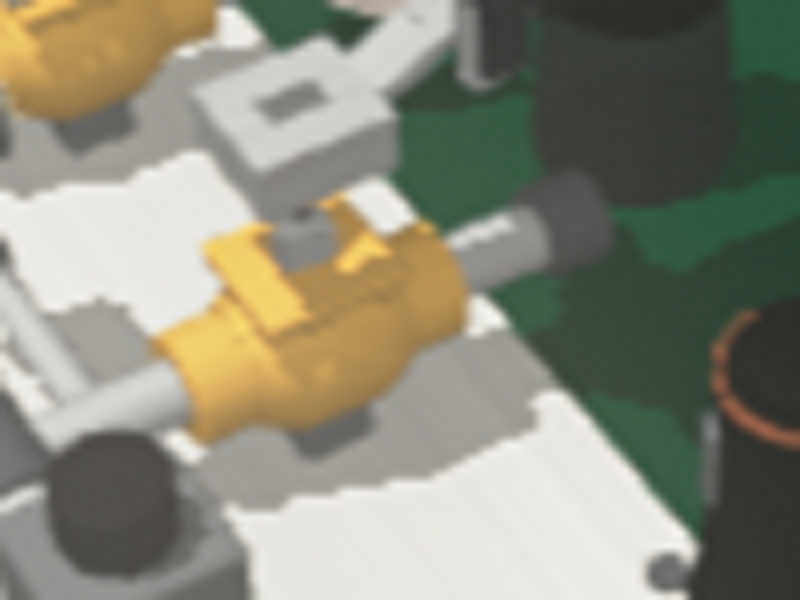

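View pics/t6c.png

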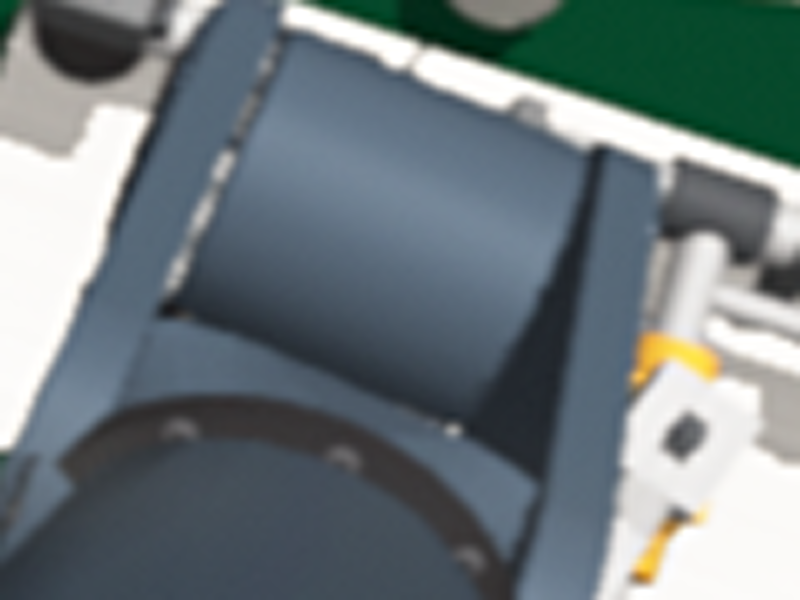

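The scene crop shows the hub above the stem. Its top corners are (195,95), (325,38), (398,120) and (262,170), with the slot at (290,102) and the tang just below at (303,235). The top view is blocked. Checking the hub position through the scene camera.

```bash
cat > hub.py <<'E'
from h import *
from scipy.optimize import least_squares
S=load('s6')
u=lambda x,y:np.array([(x+.5)/8-.5+190,(y+.5)/8-.5+155])
z=.1383-.0117+.022
# lever pointing front psi; corners in lever frame
c=[(-.023,-.021),(-.023,.021),(.023,.021),(.023,-.021)]
o=[u(262,172),u(193,94),u(325,37),u(398,120)]
def res(p):
    C,s=np.cos(p[2]),np.sin(p[2]); return np.concatenate([proj(S,[*(p[:2]+np.array([[C,-s],[s,C]])@l),z])[0]-q for l,q in zip(c,o)])
r=least_squares(res,[.58,-.06,2.92]);print(r.x,np.degrees(r.x[2]),r.fun.round(2))
print('slot centre',ray(S,u(292,101),z))
for st in([.5838,-.0625],[.5848,-.0612]):
    print(proj(S,[*st,z])[0], ((proj(S,[*st,z])[0]-[190,155]+.5)*8-.5))
E
python3 hub.py
```

```text
[ 0.58506817 -0.05972319  2.93426418] 168.12095360841258 [-0.11  0.41 -0.12 -0.07  0.23  0.06  0.   -0.42]
slot centre [ 0.58446985 -0.06158964  0.1486    ]
[226.02098551 166.86930656] [291.66788408  98.45445245]
[226.06646435 167.33258325] [292.03171484 102.16066602]
```

Call:
servo_tool:
  increments:
    - {"hand":1,"travel":[0.5,0,8],"yaw":0}
    - {"hand":1,"travel":[0,0,8],"yaw":0}
    - {"hand":1,"travel":[0,0,5],"yaw":0}
    - {"hand":1,"travel":[0,0,3],"yaw":0}
    - {"hand":1,"travel":[0,0,3],"yaw":0}
    - {"hand":1,"travel":[0,0,2],"yaw":0}
    - {"hand":1,"travel":[0,0,0],"yaw":0}

```text
t: 10.75
tcp_pos: [0.5231, -0.0489, 0.1082]
tool_rot: [0.108, 0.994, -0.0, 0.0]
force: [1.4, -0.4, -2.5]
finger_gap: 0.208
```

```bash
python3 look.py 7
```

```text
10.85 [ 0.5231 -0.0489  0.1084] yaw 167.64 F [ 1.2 -0.  -2.1] [ 0.   -0.1  -0.02] gap 0.21635134295499395 [ 1.076e-01  9.942e-01 -1.000e-04  6.000e-04]
to target tool xy mm -0.0014211472238019774 -0.05378196359727309
```

View pics/s7c.png

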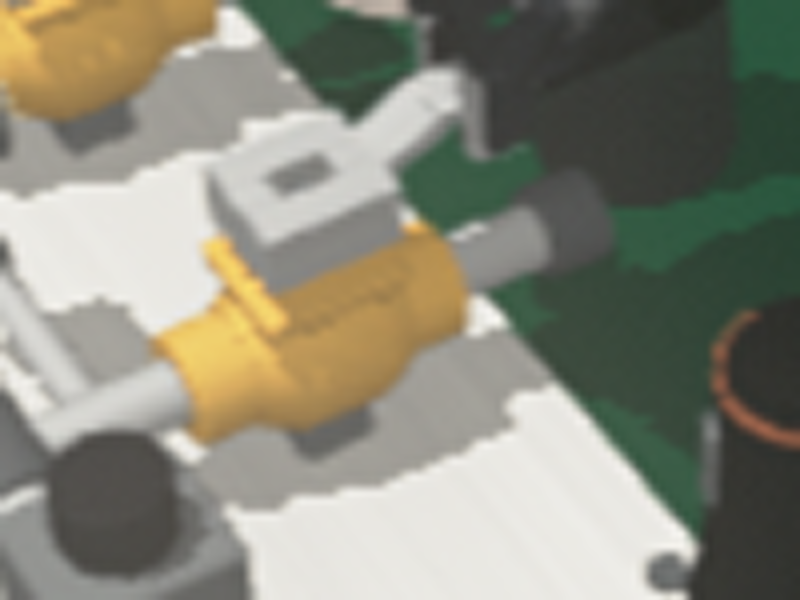

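The hub bottom is at about 0.097, already below the tang top, and there is no contact force. Continuing down.

Call:
servo_tool:
  increments:
    - {"hand":1,"travel":[0,0,2],"yaw":0}
    - {"hand":1,"travel":[0,0,2],"yaw":0}
    - {"hand":1,"travel":[0,0,2],"yaw":0}
    - {"hand":1,"travel":[0,0,2],"yaw":0}
    - {"hand":1,"travel":[0,0,2],"yaw":0}
    - {"hand":1,"travel":[0,0,1.5],"yaw":0}
    - {"hand":1,"travel":[0,0,0],"yaw":0}
    - {"hand":1,"travel":[0,0,0],"yaw":0}

```text
t: 11.65
tcp_pos: [0.523, -0.0489, 0.0969]
tool_rot: [0.108, 0.994, -0.0, 0.0]
force: [2.1, -0.8, -0.7]
finger_gap: 0.212
```

```bash
python3 look.py 8
```

```text
11.75 [ 0.523  -0.0489  0.0969] yaw 167.64 F [ 3.3 -0.6 -1. ] [-0.11 -0.45  0.  ] gap 0.21218041606784624 [ 1.076e-01  9.942e-01 -1.000e-04  5.000e-04]
to target tool xy mm -0.0830880668022842 -0.0693275734795986
```

View pics/s8c.png

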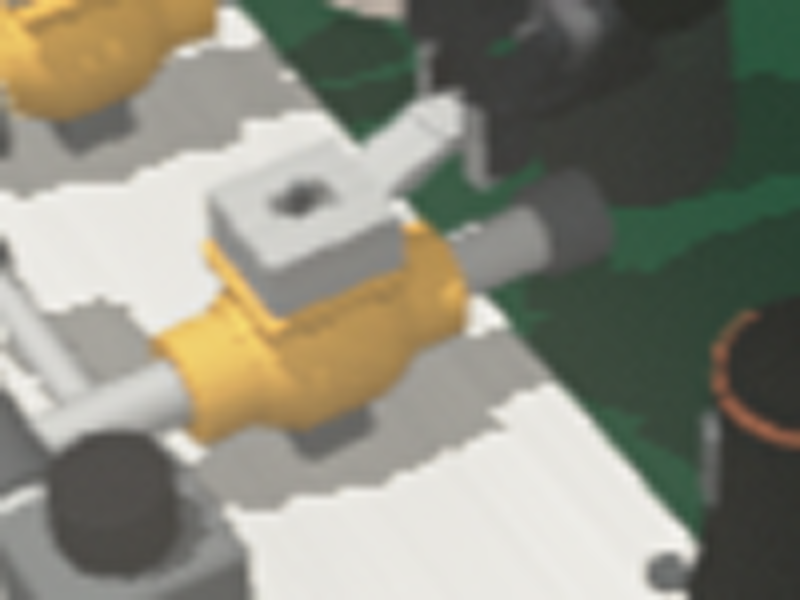

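Call:
servo_tool:
  increments:
    - {"hand":1,"travel":[-0.5,0,0.5],"yaw":0}
    - {"hand":1,"travel":[0,0,0.5],"yaw":0}
    - {"hand":1,"travel":[0,0,0.5],"yaw":0}
    - {"hand":1,"travel":[0,0,0.5],"yaw":0}
    - {"hand":1,"travel":[0,0,0],"yaw":0}
    - {"hand":1,"travel":[0,0,0],"yaw":0}
    - {"hand":1,"travel":[0,0,0],"yaw":0}

```text
t: 12.45
tcp_pos: [0.5228, -0.0488, 0.0955]
tool_rot: [0.108, 0.994, -0.0, -0.0]
force: [0.2, -0.9, 5.8]
finger_gap: 0.217
```

```bash
python3 look.py 9
```

```text
12.55 [ 0.5228 -0.0488  0.0956] yaw 167.65 F [ 0.1 -0.1  6.4] [-0.03 -0.16  0.02] gap 0.20786969945269215 [ 0.1076  0.9942 -0.     -0.    ]
to target tool xy mm -0.3477962259435102 -0.12122275709917954
```

View pics/s9c.png

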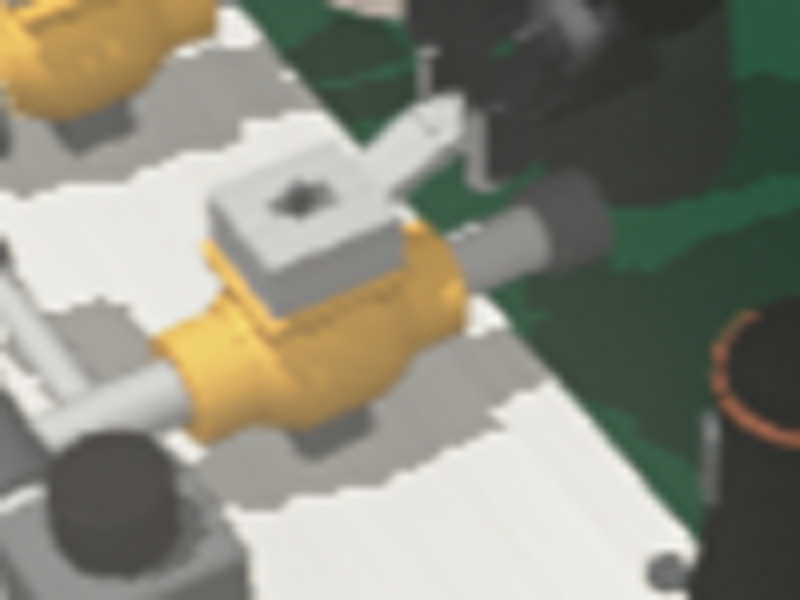

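Seated: the TCP height equals that at the grasp (0.0956), there are 6 N upward, and the tang sits centred in the slot at (300,198). Now I turn it clockwise about the stem with R = 62 mm, 5 degrees per row.

Call:
servo_tool:
  increments:
    - {"hand":1,"travel":[0,2.7,0],"yaw":2.5}
    - {"hand":1,"travel":[-0.24,5.4,0],"yaw":5}
    - {"hand":1,"travel":[-0.24,5.4,0],"yaw":5}
    - {"hand":1,"travel":[-0.24,5.4,0],"yaw":5}
    - {"hand":1,"travel":[-0.24,5.4,0],"yaw":5}
    - {"hand":1,"travel":[-0.24,5.4,0],"yaw":5}
    - {"hand":1,"travel":[-0.24,5.4,0],"yaw":5}
    - {"hand":1,"travel":[-0.24,5.4,0],"yaw":5}
    - {"hand":1,"travel":[0,0,0],"yaw":0}

```text
t: 13.45
tcp_pos: [0.5441, -0.0145, 0.0953]
tool_rot: [0.421, 0.907, 0.0, 0.001]
force: [1.1, 1.5, 5.4]
finger_gap: 0.211
```

```bash
cat >> look.py <<'E'
st=np.array([.5838,-.0625]);r=x['tcp_pos'][:2]-st;print('r from stem mm',1e3*np.hypot(*r),'ang',np.degrees(np.arctan2(r[1],r[0])))
E
python3 look.py 10
```

```text
13.55 [ 0.544  -0.0146  0.0953] yaw 130.26 F [1.3 1.6 5.1] [ 0.15 -0.39  0.14] gap 0.2137620803917507 [4.206e-01 9.072e-01 4.000e-04 6.000e-04]
to target tool xy mm -12.799881709337063 -38.19346277479336
r from stem mm 62.32989568852733 ang 129.7107490846017
```

View pics/s10c.png

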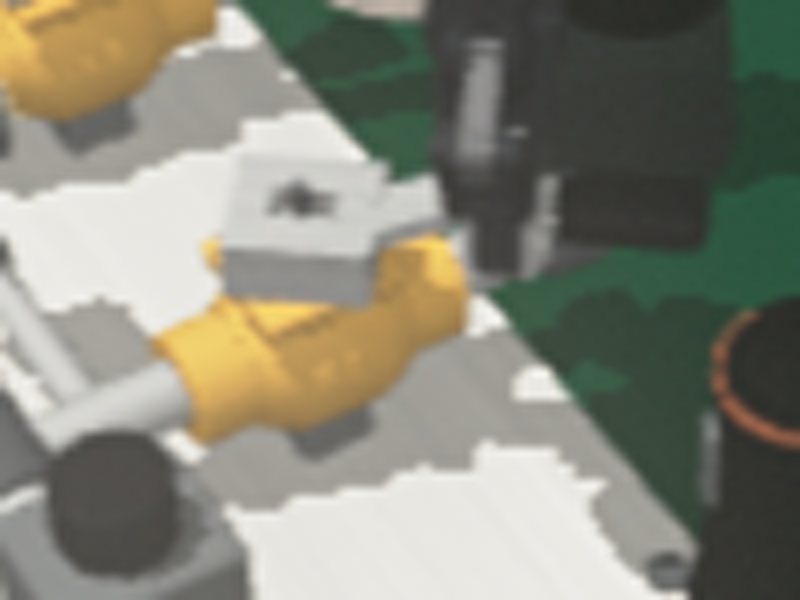

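It is turning and the lever stays seated: hub at (300,215), forces small. Continuing.

Call:
servo_tool:
  increments:
    - {"hand":1,"travel":[-0.24,5.4,0],"yaw":5}
    - {"hand":1,"travel":[-0.24,5.4,0],"yaw":5}
    - {"hand":1,"travel":[-0.24,5.4,0],"yaw":5}
    - {"hand":1,"travel":[-0.24,5.4,0],"yaw":5}
    - {"hand":1,"travel":[-0.24,5.4,0],"yaw":5}
    - {"hand":1,"travel":[-0.24,5.4,0],"yaw":5}
    - {"hand":1,"travel":[-0.24,5.4,0],"yaw":5}
    - {"hand":1,"travel":[-0.24,5.4,0],"yaw":5}
    - {"hand":1,"travel":[-0.24,5.4,0],"yaw":5}
    - {"hand":1,"travel":[-0.12,3.8,0],"yaw":3.5}
    - {"hand":1,"travel":[0,2.2,0],"yaw":2}
    - {"hand":1,"travel":[0,2.2,0],"yaw":2}
    - {"hand":1,"travel":[0,0,0],"yaw":0}
    - {"hand":1,"travel":[0,0,0],"yaw":0}

```text
t: 14.95
tcp_pos: [0.5974, -0.0013, 0.0954]
tool_rot: [0.778, 0.628, 0.001, 0.0]
force: [2.3, 2.7, 4.6]
finger_gap: 0.21
```

```bash
python3 look.py 11
```

```text
15.05 [ 0.5974 -0.0014  0.0955] yaw 77.77 F [2.6 2.4 5.2] [ 0.26 -0.33  0.25] gap 0.21106846161140277 [7.784e-01 6.277e-01 8.000e-04 4.000e-04]
to target tool xy mm -62.302610775530745 -62.56413242955387
r from stem mm 62.63571332283407 ang 77.41770370593846
```

View pics/s11c.png

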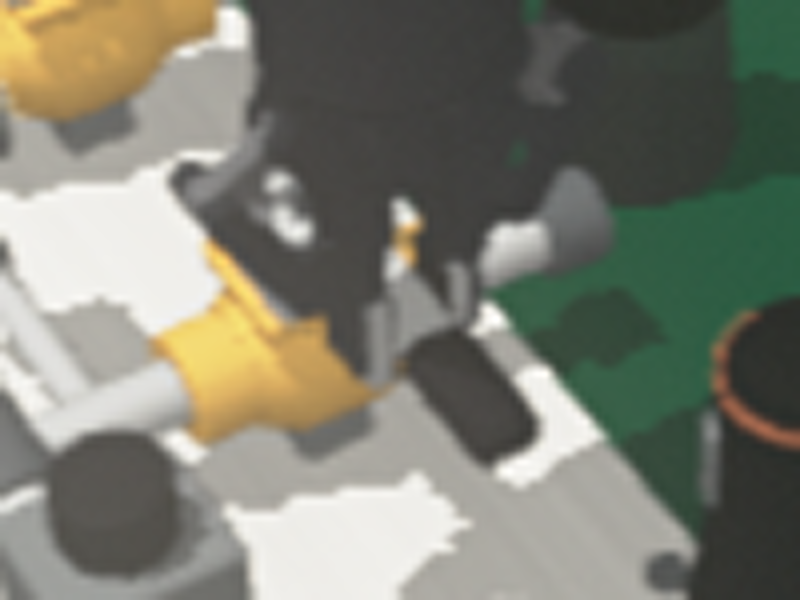

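The lever is 90° round and points to +y. The slot play may leave the stem a few degrees short, so I push on to the stop in small steps.

Call:
servo_tool:
  increments:
    - {"hand":1,"travel":[0,1.6,0],"yaw":1.5}
    - {"hand":1,"travel":[0,1.6,0],"yaw":1.5}
    - {"hand":1,"travel":[0,0,0],"yaw":0}

```text
t: 15.35
tcp_pos: [0.6006, -0.0021, 0.0954]
tool_rot: [0.795, 0.607, 0.001, 0.0]
force: [2.7, 1.5, 5.3]
finger_gap: 0.213
```

Call:
servo_tool:
  increments:
    - {"hand":1,"travel":[0,1.1,0],"yaw":1}
    - {"hand":1,"travel":[0,1.1,0],"yaw":1}
    - {"hand":1,"travel":[0,0,0],"yaw":0}

```text
t: 15.65
tcp_pos: [0.6027, -0.0027, 0.0954]
tool_rot: [0.805, 0.593, 0.001, 0.0]
force: [2.4, 2.0, 5.9]
finger_gap: 0.216
```

```bash
python3 look.py 12
```

```text
15.75 [ 0.6026 -0.0027  0.0954] yaw 72.75 F [1.8 1.8 6.7] [ 0.14 -0.24  0.25] gap 0.21075468005048087 [8.051e-01 5.931e-01 7.000e-04 3.000e-04]
to target tool xy mm -67.77376680413813 -62.24962471098931
r from stem mm 62.67196303852625 ang 72.50201529537453
```

Call:
servo_tool:
  increments:
    - {"hand":1,"travel":[0,1.1,0],"yaw":1}
    - {"hand":1,"travel":[0,1.1,0],"yaw":1}
    - {"hand":1,"travel":[0,0,0],"yaw":0}

```text
t: 16.05
tcp_pos: [0.6047, -0.0034, 0.0954]
tool_rot: [0.815, 0.579, 0.001, 0.0]
force: [1.9, 2.6, 4.9]
finger_gap: 0.209
```

Call:
servo_tool:
  increments:
    - {"hand":1,"travel":[0,1.1,0],"yaw":1}
    - {"hand":1,"travel":[0,0,0],"yaw":0}

```text
t: 16.25
tcp_pos: [0.6058, -0.0038, 0.0955]
tool_rot: [0.82, 0.572, 0.001, 0.0]
force: [2.1, 1.6, 5.8]
finger_gap: 0.211
```

```bash
python3 look.py 13
```

```text
16.35 [ 0.6058 -0.0038  0.0955] yaw 69.75 F [2.9 2.9 4.9] [ 0.15 -0.3   0.22] gap 0.21111789058444275 [8.204e-01 5.718e-01 7.000e-04 3.000e-04]
to target tool xy mm -71.0642864004963 -61.91993528124191
r from stem mm 62.7215757751084 ang 69.47705005777294
```

Call:
servo_tool:
  increments:
    - {"hand":1,"travel":[0,1.1,0],"yaw":1}
    - {"hand":1,"travel":[0,1.1,0],"yaw":1}
    - {"hand":1,"travel":[0,0,0],"yaw":0}

```text
t: 16.65
tcp_pos: [0.6078, -0.0046, 0.0954]
tool_rot: [0.83, 0.557, 0.001, 0.0]
force: [2.3, 1.6, 5.2]
finger_gap: 0.212
```

```bash
python3 look.py 14
```

```text
16.75 [ 0.6078 -0.0045  0.0955] yaw 67.76 F [3.  1.1 5.6] [ 0.19 -0.21  0.3 ] gap 0.20901907762891114 [8.302e-01 5.574e-01 7.000e-04 3.000e-04]
to target tool xy mm -73.19831158154619 -61.547279258360035
r from stem mm 62.7185645489766 ang 67.52657728825332
```

View pics/s14c.png

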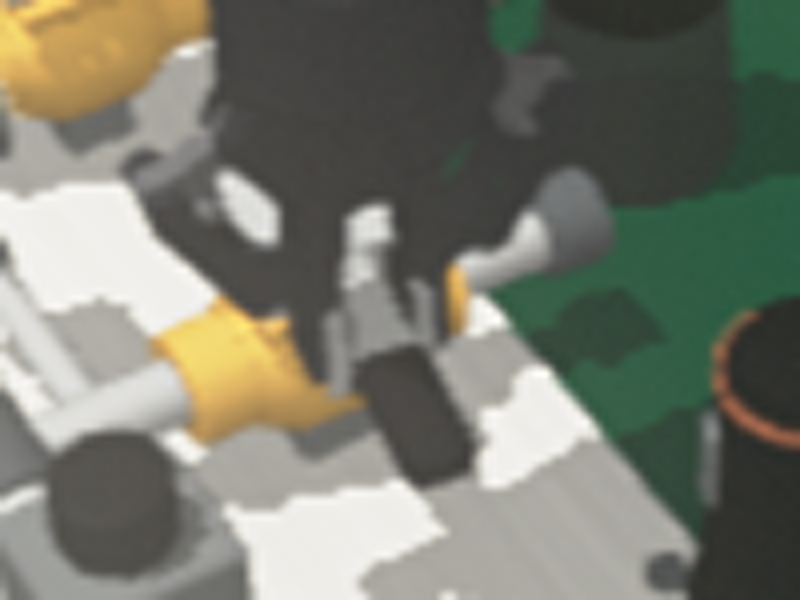

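Call:
servo_tool:
  increments:
    - {"hand":1,"travel":[0,1.1,0],"yaw":1}
    - {"hand":1,"travel":[0,1.1,0],"yaw":1}
    - {"hand":1,"travel":[0,0,0],"yaw":0}

```text
t: 17.05
tcp_pos: [0.6094, -0.0053, 0.0954]
tool_rot: [0.84, 0.543, 0.0, -0.0]
force: [1.9, 1.8, 5.9]
finger_gap: 0.209
```

```bash
python3 look.py 15
python3 - <<'E'
from h import *
from scipy.optimize import least_squares
for tag in('s11','s15'):
    S=load(tag);cv2.imwrite(f'pics/{tag}d.png',cv2.resize(S['pixels'][185:225,220:273],(795,600),interpolation=cv2.INTER_CUBIC))
E
```

```text
17.15 [ 0.6094 -0.0053  0.0954] yaw 65.81 F [1.8 2.2 6. ] [ 0.18 -0.16  0.41] gap 0.20779144735093305 [8.396e-01 5.432e-01 3.000e-04 0.000e+00]
to target tool xy mm -75.24472380947347 -60.82376843514546
r from stem mm 62.682612234076274 ang 65.87675701375834
```

View pics/s15d.png

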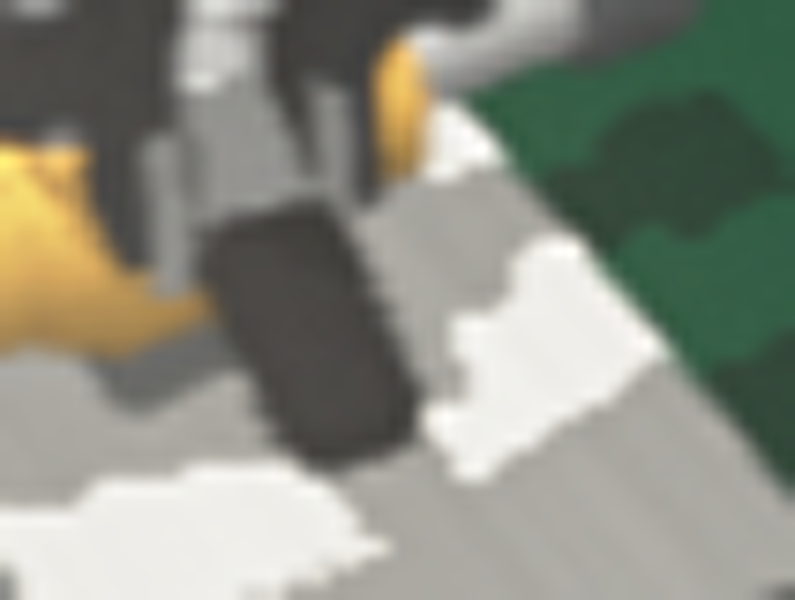

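Run:
```python
from h import *
S=load('s15')
for a in (60,64,68,72,76,80):
    d=np.array([np.cos(np.radians(a)),np.sin(np.radians(a))]);n=np.array([-d[1],d[0]])
    P=[[*(np.array([.5838,-.0625])+r*d+o*n),.120] for r,o in((.078,-.012),(.078,.012),(.124,-.012),(.124,.012))]
    print(a,((proj(S,P)-[220,185]+.5)*15-.5).round(0).tolist())
```

```text
60 [[132.0, 221.0], [286.0, 192.0], [195.0, 439.0], [353.0, 408.0]]
64 [[168.0, 217.0], [319.0, 180.0], [253.0, 431.0], [408.0, 392.0]]
68 [[204.0, 212.0], [351.0, 168.0], [310.0, 419.0], [461.0, 372.0]]
72 [[239.0, 204.0], [382.0, 153.0], [366.0, 405.0], [512.0, 351.0]]
76 [[274.0, 195.0], [411.0, 138.0], [421.0, 387.0], [560.0, 326.0]]
80 [[307.0, 185.0], [438.0, 121.0], [473.0, 368.0], [606.0, 300.0]]
```

The moment rose to 0.41 N m and the tool has begun to lag its commands, so the stop has been reached. The sleeve matches about 65°. I'll back off a little inside the slot play, let go and rise.

Call:
servo_tool:
  increments:
    - {"hand":1,"travel":[0,-2.2,0],"yaw":-2}
    - {"hand":1,"travel":[0,-1.1,0],"yaw":-1}
    - {"hand":1,"travel":[0,0,0],"yaw":0}
    - {"hand":0.8,"travel":[0,0,0],"yaw":0}
    - {"hand":0.6,"travel":[0,0,0],"yaw":0}
    - {"hand":0.5,"travel":[0,0,0],"yaw":0}
    - {"hand":0.5,"travel":[0,0,0],"yaw":0}
    - {"hand":0.5,"travel":[0,0,0],"yaw":0}

```text
t: 17.95
tcp_pos: [0.6054, -0.0043, 0.0941]
tool_rot: [0.826, 0.564, -0.001, -0.001]
force: [-0.1, -0.3, 0.3]
finger_gap: 0.498
```

Call:
servo_tool:
  increments:
    - {"hand":0.5,"travel":[0,0,-8],"yaw":0}
    - {"hand":0.5,"travel":[0,0,-15],"yaw":0}
    - {"hand":0.5,"travel":[0,0,-25],"yaw":0}
    - {"hand":0.5,"travel":[0,0,-35],"yaw":0}
    - {"hand":0.5,"travel":[0,0,-35],"yaw":0}
    - {"hand":0.5,"travel":[0,0,-20],"yaw":0}
    - {"hand":0.5,"travel":[0,0,0],"yaw":0}

```text
t: 18.65
tcp_pos: [0.6085, -0.0046, 0.2371]
tool_rot: [0.826, 0.564, 0.003, 0.003]
force: [0.3, -0.0, -0.4]
finger_gap: 0.497
```

```bash
python3 look.py 16
```

```text
18.75 [ 0.6061 -0.0042  0.2331] yaw 68.64 F [-0.1 -0.6  0.1] [-0.02  0.01 -0.01] gap 0.5033758445159342 [8.259e-01 5.638e-01 1.000e-04 1.000e-04]
to target tool xy mm -71.90006283595693 -60.96354949795324
r from stem mm 62.37045169159665 ang 69.08937250448157
```

View pics/s16c.png

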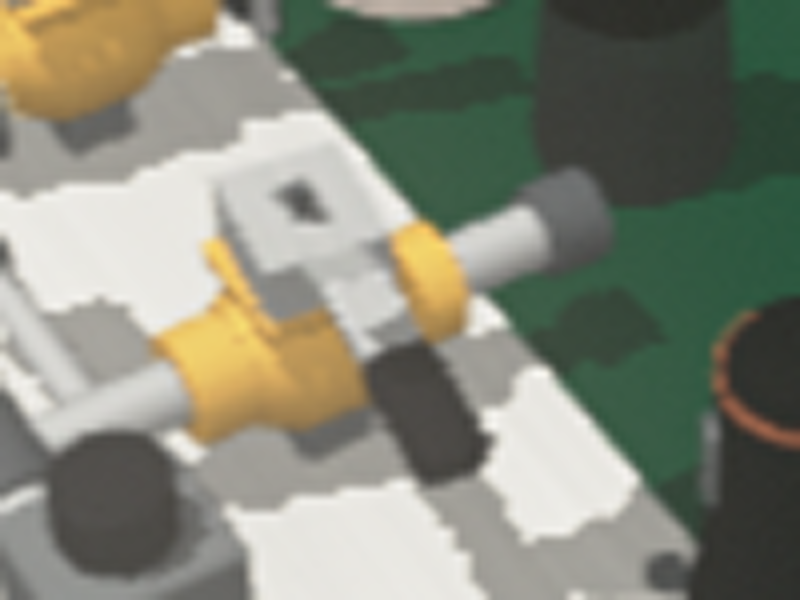

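View pics/t16c.png

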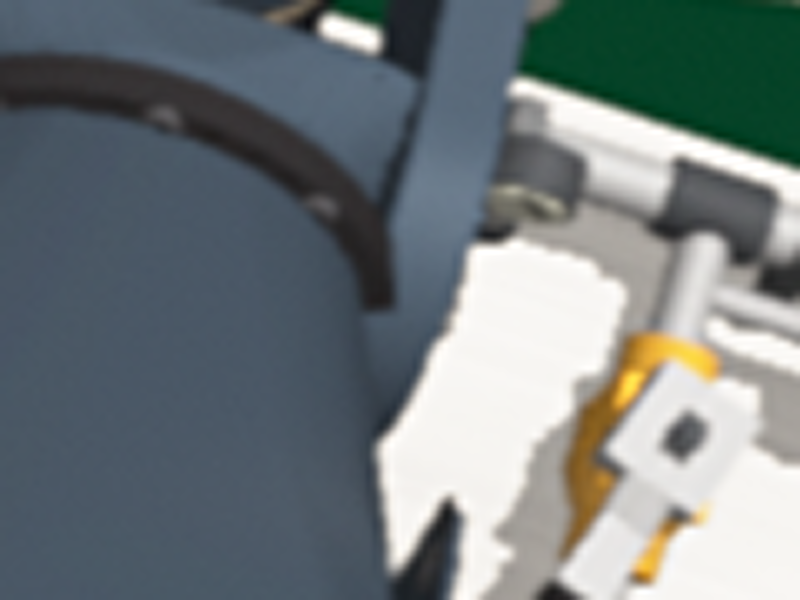

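Released and still seated. Moving the arm aside for a clean top view of the stem angle.

Call:
servo_tool:
  increments:
    - {"hand":0.5,"travel":[-25,4,-5],"yaw":0}
    - {"hand":0.5,"travel":[-45,2,-5],"yaw":0}
    - {"hand":0.5,"travel":[-45,2,0],"yaw":0}
    - {"hand":0.5,"travel":[-45,2,0],"yaw":0}
    - {"hand":0.5,"travel":[-45,2,0],"yaw":0}
    - {"hand":0.5,"travel":[-45,2,0],"yaw":0}
    - {"hand":0.5,"travel":[-45,2,0],"yaw":0}
    - {"hand":0.5,"travel":[-45,2,0],"yaw":0}
    - {"hand":0.5,"travel":[-45,2,0],"yaw":0}
    - {"hand":0.5,"travel":[-25,2,0],"yaw":0}
    - {"hand":0.5,"travel":[0,0,0],"yaw":0}
    - {"hand":0.5,"travel":[0,0,0],"yaw":0}

```text
t: 19.95
tcp_pos: [0.4765, -0.3935, 0.2409]
tool_rot: [0.826, 0.563, 0.0, -0.002]
force: [0.7, 0.7, -0.1]
finger_gap: 0.501
```

```bash
python3 look.py 17
python3 - <<'E'
from h import *
c=load('t17')['pixels'][165:225,265:345];cv2.imwrite('pics/t17d.png',cv2.resize(c,(800,600),interpolation=cv2.INTER_CUBIC))
c=load('s17')['pixels'][165:225,205:285];cv2.imwrite('pics/s17d.png',cv2.resize(c,(800,600),interpolation=cv2.INTER_CUBIC))
E
```

```text
20.05 [ 0.4773 -0.3924  0.2416] yaw 68.7 F [0.1 0.4 0.3] [-0.01  0.01  0.07] gap 0.49762007706844147 [ 8.256e-01  5.642e-01  1.000e-04 -1.600e-03]
to target tool xy mm 336.5195446946535 -82.09950666969051
r from stem mm 346.6075062773401 ang -107.88688469204877
```

View pics/t17d.png

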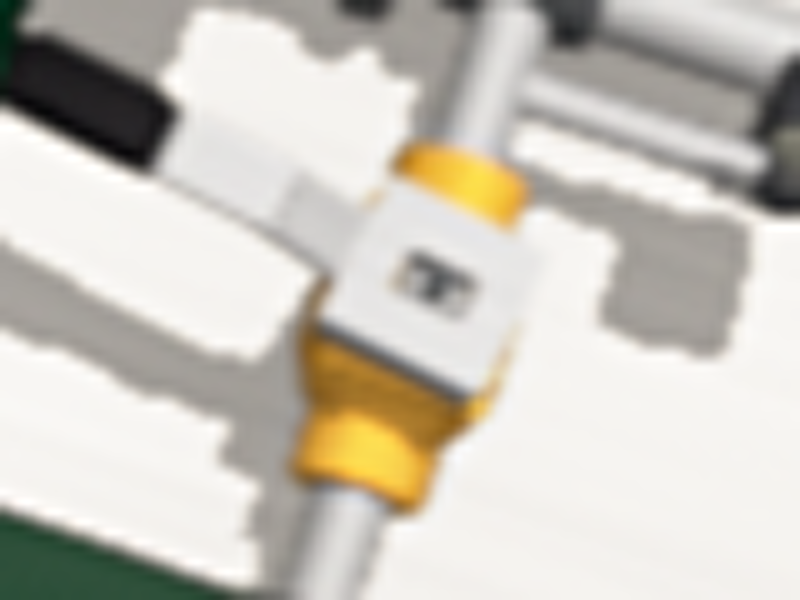

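View pics/s17d.png

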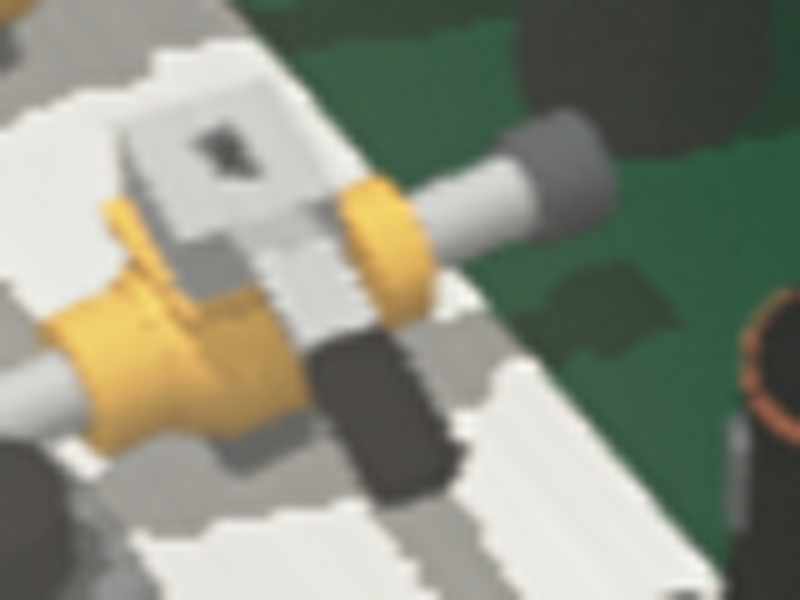

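```bash
python3 - <<'E'
from h import *
T=load('t17');u=lambda x,y:((x+.5)/10-.5+265,(y+.5)/10-.5+165)
a=ray(T,u(163,138),.117)
c=np.mean([ray(T,u(*p),.106)[:2] for p in((393,183),(540,245),(470,397),(322,322))],axis=0)
for h in(c,np.array([.5838,-.0625])):
    d=a[:2]-h;print(h,np.hypot(*d),np.degrees(np.arctan2(d[1],d[0])))
E
python3 - <<'E'
import sys;sys.path.insert(0,'.')
from h import *
import cv2
b=load('top0')['pixels'];a=load('t17')['pixels']
cv2.imwrite('pics/t17f.png',a); s=load('s17')['pixels'];cv2.imwrite('pics/s17f.png',s)
d=cv2.absdiff(s,load('scene0')['pixels']).max(2);cv2.imwrite('pics/sd.png',np.hstack([s,cv2.cvtColor((d>40).astype('uint8')*255,cv2.COLOR_GRAY2BGR)])[:, :][::1,::1][:384,:1024] if 0 else cv2.cvtColor((d>40).astype('uint8')*255,cv2.COLOR_GRAY2BGR))
E
```

```text
[ 0.58238555 -0.06184786] 0.07819730458628146 69.26033868152165
[ 0.5838 -0.0625] 0.0783217085082353 70.39703250714682
```

View pics/s17f.png

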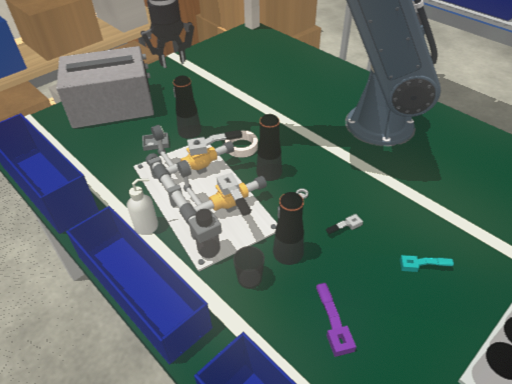

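View pics/sd.png

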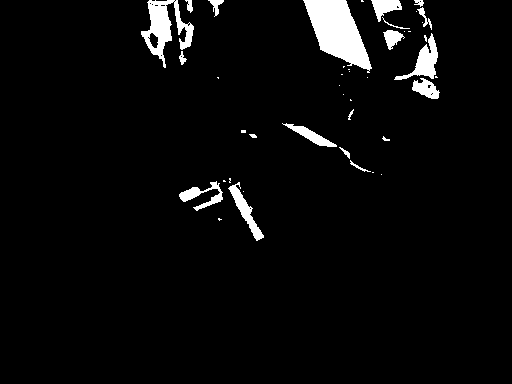

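The lever sits at 69–70°, which is 97–98° from pointing to the front. Even with the whole slot play taken off, the stem is at its stop. The difference image shows only the lever and the arm changed, plus a spot at (247,132) near the other valve's lever tip and the label roll that is probably shadow. Handing in.

```bash
python3 -c "
from station import manip
print(manip.sign_off())"
```

```text
the job is handed in; nothing more can be done
None
```

I lifted valve A's lever (the left valve) off its stem and turned it end for end. I then lowered it fully back on pointing to the front, shut the valve clockwise and let go. The job was handed in at about 20 s; no verdict is reported.

- **Seating:** the tool stood at the same height as when I first gripped the lever (0.0956 against 0.0957 m). The last pictures show the hub flat on its pad with the stem in the slot.
- **Shut:** the lever points to +y at 69–70°, about 97–98° round from the front. I turned it until the wrist moment rose to 0.41 N m. Less the slot play, the stem should be at its stop. I could not read the stem angle directly, and the lever went 2–3° further than the stated 6° play explains.
- **Everything else:** comparing pictures from before and after showed changes only at the lever and the arm, apart from a small spot by the other valve's lever tip and the label roll. I took that spot for a shadow and did not measure it. The robot is clear of everything.
- **Camera disagreement:** the two cameras differed by 2–4 mm on the stem position. I used their joint fit together with the grip geometry, and the hub went down without contact forces above a few newtons.

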